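Strap a carved panel down with a wing nut

TASK

Finish clamping the carved panel to its board: of the two strap clamps along its far edge one is still open. With the fingertips push the open clamp's strap round until it points straight in over the panel's rim, square to the edge, and only then turn its wing nut clockwise, with repeated fingertip strokes on the wings, until it is tight and the strap's foot presses on the panel. Go gently, without shifting or lifting the panel, leave the closed clamp and all the other things as they are, and finish clear of everything.

Things in the scene. Friction and masses are not known exactly. Their poses are not given: they have to be found in the camera images.
- board: Plywood base board, fixed to the table, 270 x 420 x 14 mm (x, y, z); origin at the centre of its underside on the table. The panel lies on it on its -x part, both clamps stand on its +x part, all with the same yaw as the board.
- panel: Loose dark wooden panel, two blank green fields in gilt mouldings, 170 x 320 x 20 mm (x, y, z), about 0.7 kg; origin at the centre of its underside, 14 mm over the table; top face 20 mm above the origin. The clamps stand off its +x long edge, the one farther from the robot; the plain flat rim along that edge is 60 mm wide.
- clamp_open: The open strap clamp, fixed on the board, at either end. Origin under the centre of its 40 x 40 x 12 mm steel block, on the axis of its upright stud (10 mm thick, top 66 mm up), 14 mm over the table; its x axis points squarely away from the panel. A strap and, above it, a wing nut turn on the stud independently; both sink together 2 mm per rad as the nut is tightened.
- swing_open (a joint): Angle of the open clamp's strap (rad): 0 = pointing squarely in over the panel (the clamp's -x); it grows clockwise seen from above, so at +1.57 the strap points along the clamp's +y, beside the panel. Starts between 0.9 and 1.5; end stops at -0.6 and 1.7, none at 0; it stays where it is left (friction about 0.05 N m).
- foot_open (a point): Centre of the underside of the open clamp's rubber foot (16 mm across, 8 mm high). It sits under the aluminium strap, 66 mm from the stud's axis. The strap is a flat bar 18 mm wide and 10 mm thick, its underside 8 mm above this point, reaching 76 mm from the axis on this side and 16 mm on the other.
- nut_open (a joint): Angle of the open clamp's brass wing nut (rad), growing clockwise seen from above (tightening); at angle n its wings lie along the clamp's y axis turned clockwise by n. Starts at 1.2 to 2.8. At 5.0 the foot first touches the panel, tight from 5.15, hard stop at 5.3. Turns loosely (about 0.03 N m), stays where left. Strap underside is 28 mm above the clamp's origin at 5.0.
- nut_open_mid (a point): On the axis of the open wing nut, at mid height of its wings. 20 mm hub; two opposite upright flat wings, 5 mm thick, reaching 37 mm from the axis and from 13 mm below to 13 mm above this point, with rounded ears up to 20 mm above. The strap's top face is 17 mm below this point, its underside 27 mm below.
- nut_open_wing (a point): Point in one wing of the open nut, 30 mm from the axis, at the middle height of the wing.
- clamp_shut: The other strap clamp, of the same shape, fixed on the board 190 mm from the open one along the board's y axis, same yaw; already tightened on the panel, to be left alone.
- swing_shut (a joint): Angle of the closed clamp's strap (rad), 0 = square over the panel; leave as it is.
- nut_shut (a joint): Angle of the closed clamp's wing nut (rad), tight between 5.1 and 5.2; leave as it is.
- loupe: Bystander: small black loupe, 38 mm across, 26 mm high, standing on the panel; origin under its centre.
- wedge: Bystander: cork block 30 x 50 x 14 mm lying on the panel; origin under its centre.
- jar1: Bystander: glass jar with blue cap, 52 mm across, 85 mm high, on the table beyond the board; origin under its centre.
- jar2: Bystander: amber jar with white cap, 44 mm across, 70 mm high, on the table beyond the board; origin under its centre.
- spatula: Bystander: spatula, 190 mm long, lying on the table at the right.
- brush: Bystander: brush, 180 mm long, lying on the table at the left.
- cup: Bystander: white cup, 70 mm across, 75 mm high, on the table at the right; origin under its centre.

How it is judged:
On the way, in this order (a step that is already met when the one before it is completed fails the run):
1. the open clamp's strap points squarely in over the panel's rim, its nut not yet tight (value of joint swing_open between -0.26 and 0.26 rad and x of foot_open in the frame of panel between 0.03 and 0.085 m and contact force between clamp_open and panel below 0.5 N and value of joint nut_open below 4.8 rad), for 0.2 s.
2. the wing nut is tightened so that the foot presses on the panel (value of joint swing_open between -0.26 and 0.26 rad and contact force between clamp_open and panel above 0.7 N and value of joint nut_open above 4.9 rad), for 0.2 s.
At the end, for the whole second after the job is handed in: The open clamp's strap is within 0.26 rad of square with its foot on the panel's far rim, its nut is past 4.9 rad and the foot presses on the panel with more than 0.7 N; the panel is within 10 mm of where it lay and at rest; the closed clamp is still shut and tight (all of step 2 and x of foot_open in the frame of panel between 0.03 and 0.085 m and distance of panel from where it was at the start of the episode below 0.01 m and linear speed of panel below 0.02 m/s and value of joint nut_shut above 4.95 rad and value of joint swing_shut between -0.15 and 0.15 rad); the robot touches nothing.
It fails at once if the panel is shifted or lifted by more than 12 mm (distance of panel from where it was at the start of the episode above 0.012 m).
It fails at once if the closed clamp is turned or loosened (value of joint nut_shut below 4.95 rad or value of joint swing_shut above 0.15 rad or value of joint swing_shut below -0.15 rad).
It fails at once if the clamp is forced with more than 40 N (contact force between the fingers and clamp_open above 40 N).
It fails at once if a bystander is moved or carried more than 25 mm (distance of any of loupe, wedge, jar1, jar2, spatula, brush, cup from where it was at the start of the episode above 0.025 m).
It also fails if it takes over 69 s, if anything falls off the work surface, if the arm or the gripper's body presses on something with over 40 N, if the wrist force passes 120 N, or if a joint passes its speed limit or range.

ROBOT

A 7-joint arm with a two-finger parallel gripper is mounted at the origin on the work surface. World frame = base frame: x ahead of the robot, y to its left, z up, the work surface at z = 0. Lengths are in m, angles in rad, forces in N, time in s.
With the tool pointing down it reaches from about 0.4 to 0.875 m from the base axis. Payload 6.5 kg.
Tool frame: the origin (TCP) lies at the very end of the fingers, on their centre line; the grasp point (between the pads) lies 19 mm behind it; x points along the fingers, z is the direction in which the jaws open and shut, and the axes are right-handed (so a half turn about x gives the same grasp; the last joint's range is limited). The gripper opens to 88 mm and grips with 3 to 60 N. Pads are 18 mm wide; open, the fingers measure 123 mm over their backs; the gripper's body (75 mm by 187 mm) begins 45 mm behind the grasp point.
Start: joints at [-1.4, 0.536, -0.004, 1.538, 0.003, 1.067, -0.071], TCP at [0.152, 0.632, 0.239] pointing down, gripper open.
Joint ranges: [-2.7, 2.7], [-0.37, 2.16], [-1.27, 1.26], [0.24, 2.4], [-1.31, 4.45], [0.19, 1.91], [-2.76, 2.76]. Speed limits (rad/s): [2.39, 2.39, 3.14, 3.14, 3.14, 3.14, 3.14].

INTERFACE

Orientations are given as a unit quaternion [x, y, z, w].
In Python, from station import robot gives the robot as it stands.
- The arm moves only by the tool arm_command, never from a script. Its argument "moves" is a list of rows, each a list of 4 numbers: the shift along the tool's x, y, z in mm, then the turn about the tool's x in degrees. In form: [[tx, ty, tz, twist], ...]. A call has 1 to 20 rows; each row shifts and turns the pose as measured when the row begins, along the tool's axes as they then stand; what a row does not reach is not made up. A row lasts 1/8 s, in which the tool goes at most 62.5 mm and 10.7 degrees, less where a joint would pass 70% of its speed; a pose out of reach is approached as far as the arm can. A call with a gripper value outside its range is refused whole. "claw" is the finger opening in mm, from 0 to 88.1, set as the call begins (left out, the last holds). The fingers move at their own pace and stop on an object; "newtons" is the grip in N (left out, the last holds). Time passes only in rows, so rows that do not move let the fingers close. It gives the time, the measured TCP pose, the force and the opening at its end, in the units of the state.
- robot.get_obs(): the state, without advancing time (a new reading comes with each control period).
- robot.capture(name): name is "side" or "top" or "wrist"; returns the picture (420x560x3 uint8, blue, green, red); there is no depth.
- robot.camera_params(name): a dict with "fx", "fy", "cx", "cy" (pixels), "extrinsics" (4x4, takes a point from camera to world coordinates). Camera axes: x right, y down, z forward; pixel columns grow to the right and rows downward; lengths in m; the calibration is good to about 2 mm. The wrist camera is an equidistant fisheye: a pixel r from the principal point sees the ray r / f radians off the axis. A picture is of the moment at which its call begins: read the wrist's pose just before it. camera_params takes no time and is no camera call; for the wrist camera it gives the pose at the moment of the call.
- robot.close_job(): hands the job in, once; it reports no verdict.
Trained networks look in the newest picture that a camera, given by its name, has taken for a name from the list of things; names that differ only in an ending like _2 or _b are one class to them, and where a whole thing is asked for, a point or a joint stands for the part that bears it (a point fixed in the world has none). Each returns a list of dicts, best first, with "conf" (0 to 1); they miss things now and then, are a little off and sometimes report something else, mostly with a low value. They report only what shows in the picture. A call takes as long as a camera call.
- robot.boxes_of(thing, camera): "at" ([x, y, z] in m, in world coordinates, good to about 4 mm: the middle of the surface that is visible of it).
The state is a dict: "time": time; "joint_pos": joint angles; "joint_velocities": joint speeds; "effort": joint torques, N m; "ee_pos": TCP position; "tcp_rot": TCP orientation; "force": force on the tool from outside, world axes, zero at the start; "moment": the same for the moment, N m; "grip_width": opening from 0.0 (shut) to 1.0 (fully open).
Only numpy, scipy, OpenCV 4.12 (cv2) and the standard library are available. Lean on these libraries where they do the work, as an engineer would, in place of code of your own. Each camera call takes 0.05 s, during which the arm holds its last target.

## Working session

There is one attempt and no reset: what is moved stays moved. The work goes in short steps, Python scripts to look and compute and a tool call to move; the robot and the scene stay as the last step left them, time stands still between calls to the robot, and variables do not carry over. Pictures are saved under pics/ and viewed, and the job is handed in when it is done.

Besides the shell and the picture viewer there is one more tool, called after ">>>" by a JSON object that holds its "api" and its "payload", one argument or row to a line. arm_command: Moves the arm, as the interface text tells. Its arguments: {"type":"object","properties":{"moves":{"type":"array","items":{"type":"array","items":{"type":"number"}}},"claw":{"type":"number"},"newtons":{"type":"number"}},"required":["moves"]}

```bash
ls; mkdir -p pics
python3 - <<'E'
from station import robot
import cv2,numpy as np
o=robot.get_obs();print({k:np.round(v,3) for k,v in o.items()})
for c in ["side","top","wrist"]:
    cv2.imwrite(f"pics/a_{c}.png",robot.capture(c))
    p=robot.camera_params(c);print(c,p["fx"],p["cx"],p["cy"],np.round(p["extrinsics"],3).tolist())
for t in ["clamp_open","clamp_shut","foot_open","nut_open_mid","nut_open_wing","panel","board","loupe","wedge","jar1","jar2"]:
    for c in ["side","top"]:
        r=robot.boxes_of(t,c);print(t,c,[(round(d["conf"],2),np.round(d["at"],3).tolist()) for d in r[:3]])
print(robot.get_obs()["time"])
E
```

```text
pics
{'time': np.float64(0.0), 'joint_pos': array([-1.4  ,  0.537, -0.004,  1.539,  0.003,  1.067, -0.071]), 'joint_velocities': array([-0.001,  0.002,  0.002, -0.001,  0.   ,  0.   ,  0.001]), 'effort': array([ 0.0000e+00, -5.7099e+01,  9.9100e-01, -2.5161e+01, -5.6000e-02,
        1.8000e-02,  0.0000e+00]), 'ee_pos': array([0.152, 0.631, 0.238]), 'tcp_rot': array([-0.438,  0.556,  0.437,  0.555]), 'force': array([0.898, 0.206, 0.411]), 'moment': array([-0.013,  0.001, -0.011]), 'grip_width': np.float64(0.999)}
side 421.89745854193575 272.0313353566808 211.24062474109564 [[-0.912, -0.263, 0.314, 0.252], [-0.41, 0.555, -0.724, 0.844], [0.016, -0.789, -0.614, 0.82], [0.0, 0.0, 0.0, 1.0]]
top 468.4680540481324 279.4884165193718 207.84447060131833 [[0.003, -0.996, 0.092, 0.492], [-1.0, -0.004, -0.009, -0.016], [0.009, -0.092, -0.996, 1.37], [0.0, 0.0, 0.0, 1.0]]
wrist 325.19226210127806 280.867285707627 206.56610479809 [[0.235, 0.92, 0.314, 0.07], [0.972, -0.222, -0.078, 0.651], [-0.002, 0.323, -0.946, 0.384], [0.0, 0.0, 0.0, 1.0]]
clamp_open side [(0.73, [0.612, 0.11, 0.053])]
clamp_op
[... 730 characters left out ...]
rd side [(0.74, [0.543, 0.149, 0.014]), (0.42, [0.614, 0.1, 0.075])]
board top [(0.88, [0.561, 0.006, 0.013]), (0.4, [0.565, -0.086, 0.055]), (0.16, [0.784, -0.127, 0.066])]
loupe side [(0.48, [0.436, 0.06, 0.058])]
loupe top [(0.63, [0.44, 0.052, 0.058]), (0.54, [0.563, 0.003, 0.015])]
wedge side [(0.72, [0.453, 0.11, 0.05]), (0.31, [0.605, 0.14, 0.059])]
wedge top [(0.55, [0.456, 0.104, 0.05])]
jar1 side [(0.75, [0.776, -0.112, 0.044])]
jar1 top [(0.61, [0.778, -0.124, 0.07]), (0.55, [0.793, 0.075, 0.091]), (0.21, [0.434, -0.428, -0.001])]
jar2 side [(0.75, [0.776, -0.112, 0.044])]
jar2 top [(0.61, [0.778, -0.124, 0.07]), (0.55, [0.793, 0.075, 0.091]), (0.21, [0.434, -0.428, -0.001])]
1.25
```

View pics/a_top.png

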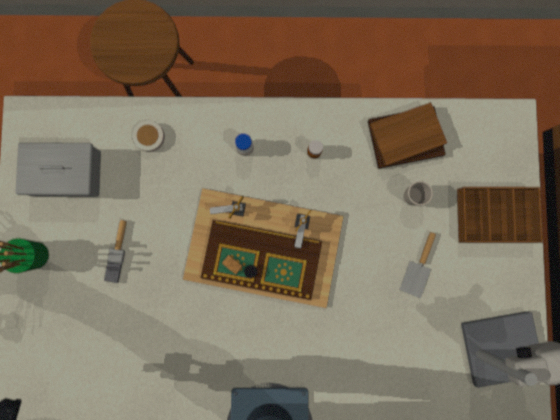

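View pics/a_side.png

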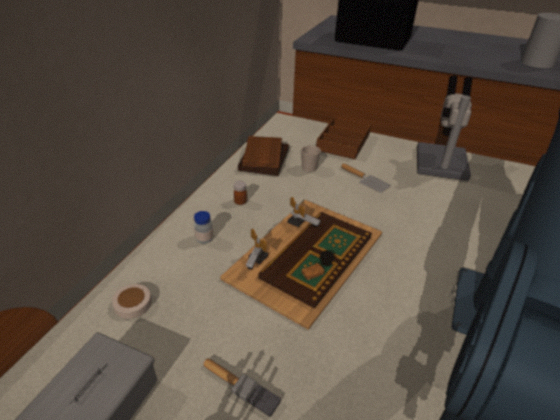

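Run:
```python
import cv2
im=cv2.imread("pics/a_top.png")
cv2.imwrite("pics/a_top_z.png",cv2.resize(im[100:240,170:370],(800,560),interpolation=cv2.INTER_CUBIC))
im=cv2.imread("pics/a_side.png")
cv2.imwrite("pics/a_side_z.png",cv2.resize(im[190:330,0:200],(800,560),interpolation=cv2.INTER_CUBIC))
```

```text
(no output)
```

View pics/a_top_z.png

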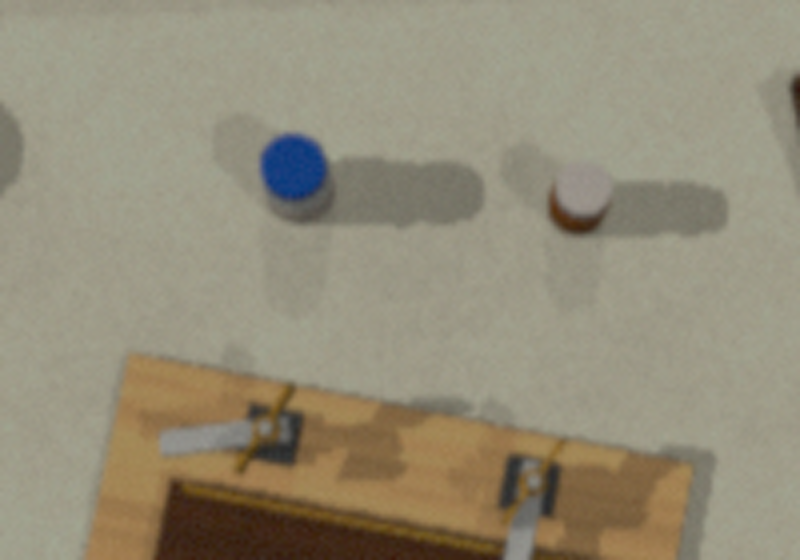

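```bash
cat > h.py <<'E'
import numpy as np,cv2
from scipy.spatial.transform import Rotation as R
from station import robot
def unproj(c,u,v,z,p=None):
    p=p or robot.camera_params(c);E=np.array(p["extrinsics"])
    a=np.array([(u-p["cx"])/p["fx"],(v-p["cy"])/p["fy"]])
    if c=="wrist":
        r=np.hypot(*a); d=np.array([*(a/r*np.sin(r)),np.cos(r)]) if r>0 else np.array([0,0,1.])
    else: d=np.array([*a,1.])
    d=E[:3,:3]@d;o=E[:3,3]
    return o+d*(z-o[2])/d[2]
def proj(c,P,p=None):
    p=p or robot.camera_params(c);E=np.array(p["extrinsics"])
    q=(np.atleast_2d(P)-E[:3,3])@E[:3,:3]
    if c=="wrist":
        rr=np.hypot(q[:,0],q[:,1]);th=np.arctan2(rr,q[:,2]);s=th/rr
        return np.c_[p["cx"]+p["fx"]*q[:,0]*s,p["cy"]+p["fy"]*q[:,1]*s]
    return np.c_[p["cx"]+p["fx"]*q[:,0]/q[:,2],p["cy"]+p["fy"]*q[:,1]/q[:,2]]
def clamp_pts(x,y,yaw,sw,n):
    """dict of polylines in world"""
    ex=np.array([np.cos(yaw),np.sin(yaw),0]);ey=np.array([-np.sin(yaw),np.cos(yaw),0]);ez=np.array([0,0,1.]);o=np.array([x,y,0.014])
    rot=lambda v,a:(np.cos(a)*v[0]+np.sin(a)*v[1])*ex+(-np.sin(a)*v[0]+np.cos(a)*v[1])*ey # clockwise a
    W=lambda v,a,z:o+rot(v,a)+ez*z
    us=0.028+0.002*(5.0-n)
    L={}
    L['block']=[W((sx*.02,sy*.02),0,.012) for sx,sy in((1,1),(1,-1),(-1,-1),(-1,1),(1,1))]
    L['strap']=[W((a,b),sw,us+.01) for a,b in((-.076,.009),(-.076,-.009),(.016,-.009),(.016,.009),(-.076,.009))]
    L['wing']=[W((0,b),n,us+.027+c) for b,c in((-.037,-.013),(-.037,.013),(.037,.013),(.037,-.013),(-.037,-.013))]
    L['stud']=[o+ez*.012,o+ez*.066]
    return L
def overlay(c,im,L,s=1,off=(0,0),p=None):
    p=p or robot.camera_params(c)
    col={'block':(255,0,0),'strap':(0,255,0),'wing':(0,0,255),'stud':(255,0,255)}
    for k,v in L.items():
        q=(proj(c,np.array(v),p)-off)*s
        cv2.polylines(im,[np.round(q*8).astype(int).reshape(-1,1,2)],False,col[k],1,cv2.LINE_AA,3)
    return im
E
python3 - <<'E'
from h import *
for c,pts in {"top":[(273,433),(528,485)]}.items():
    P=[unproj(c,170+u/4,100+v/4,.026) for u,v in pts]
    d=P[0]-P[1];print(np.round(P,4),np.hypot(*d[:2]),-np.arctan2(d[0],d[1]))
print(unproj("top",170+130/4,100+355/4,.014),unproj("top",170+690/4,100+465/4,.014))
print(unproj("top",170+175/4,100+482/4,.034))
print(unproj("top",170+163/4,100+442/4,.055))
for s in [(297,170),(582,190)]: print(unproj("top",170+s[0]/4,100+s[1]/4,.08))
im=cv2.imread("pics/a_top.png")
z=cv2.resize(im[140:240,180:330],(900//9*8,534),interpolation=cv2.INTER_CUBIC)
P=P[0];overlay("top",z,clamp_pts(P[0],P[1],-.19,1.3,2.2),800/150,(180,140))
cv2.imwrite("pics/b.png",z)
E
```

```text
[[ 0.6143  0.0903  0.026 ]
 [ 0.5774 -0.0932  0.026 ]] 0.18717645622444903 -0.19822503797206298
[0.67203836 0.19589346 0.014     ] [ 0.59313332 -0.21167654  0.014     ]
[0.57822071 0.15909354 0.034     ]
[0.60502178 0.16520508 0.055     ]
[0.79423324 0.07120549 0.08      ]
[ 0.7809765  -0.12830914  0.08      ]
```

View pics/b.png

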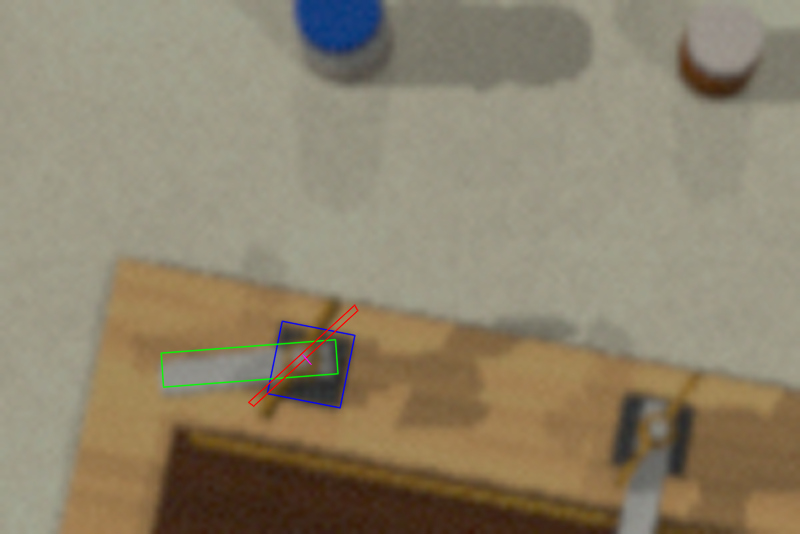

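View pics/a_wrist.png

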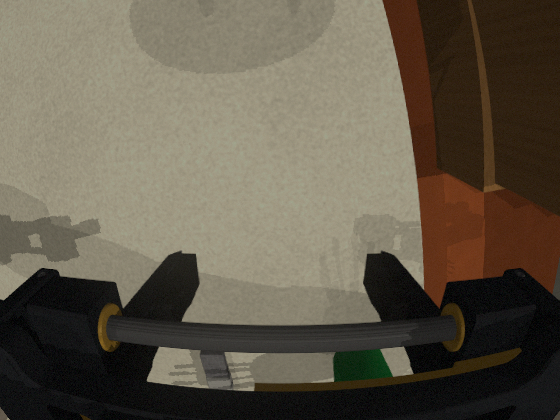

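```bash
cat >> h.py <<'E'
def plan(way):
    """way: list of (x,y,z,twist deg) world; print rows in tool axes from current pose (total per leg)"""
    o=robot.get_obs();r=R.from_quat(o["tcp_rot"]);p=np.array(o["ee_pos"])
    print("t",round(float(o["time"]),2),"p",np.round(p,4),"F",np.round(o["force"],1),"M",np.round(o["moment"],2),"g",round(float(o["grip_width"]),2),"q",np.round(o["joint_pos"],2))
    A=r.as_matrix();print("x",np.round(A[:,0],3),"y",np.round(A[:,1],3),"z",np.round(A[:,2],3),"z yaw deg",np.round(np.degrees(np.arctan2(A[1,2],A[0,2])),1))
    for w in way:
        d=r.inv().apply(np.array(w[:3])-p)*1000
        print(np.round(d,1).tolist(),w[3],"dist",round(float(np.linalg.norm(d)),0))
        p=np.array(w[:3]);r=r*R.from_euler('x',w[3],degrees=True)
E
python3 - <<'E'
from h import *
plan([(.3,.42,.25,0),(.56,.12,.25,0)])
print(unproj("top",25,255,.1),unproj("top",120,245,.02),unproj("top",55,165,.1))
E
```

```text
t 1.25 p [0.1525 0.6318 0.2387] F [ 0.3  0.8 -0.2] M [-0.04 -0.07 -0.  ] g 1.0 q [-1.4   0.54 -0.    1.54  0.    1.07 -0.07]
x [ 0. -0. -1.] y [-0.972  0.235 -0.   ] z [ 0.235  0.972 -0.   ] z yaw deg 76.4
[-11.3, -193.1, -171.3] 0 dist 258.0
[0.0, -323.1, -230.6] 0 dist 397.0
[0.47952895 0.65488915 0.1       ] [0.50794086 0.4279634  0.02      ] [0.72444795 0.58609655 0.1       ]
```

>>> {"api": "arm_command", "payload": {
  "moves": [
    [0,-30,-25,0],
    [-2,-45,-40,0],
    [-2,-45,-40,0],
    [-2,-45,-40,0],
    [0,-45,-40,0],
    [0,-48,-35,0],
    [0,-48,-35,0],
    [0,-48,-35,0],
    [0,-48,-35,0],
    [0,-48,-35,0],
    [0,-48,-30,0],
    [0,-30,-15,0],
    [0,-10,-6,0],
    [0,0,0,0]
  ],
  "claw": 0,
  "newtons": 10
}}

```text
time: 3.0
ee_pos: [0.5926, 0.0927, 0.2453]
tcp_rot: [-0.438, 0.552, 0.439, 0.558]
force: [-0.4, -0.3, -0.0]
grip_width: 0.007
```

Run:
```python
from h import *
plan([])
p=robot.camera_params("wrist")
cv2.imwrite("pics/c_wrist.png",robot.capture("wrist"))
import pickle;pickle.dump(p,open("c.pkl","wb"))
for t in ["clamp_open","clamp_shut","foot_open","nut_open_mid","nut_open_wing","jar1"]:
    r=robot.boxes_of(t,"wrist");print(t,[(round(d["conf"],2),np.round(d["at"],3).tolist()) for d in r[:3]])
```

```text
t 3.0 p [0.5926 0.0927 0.2453] F [-0.4 -0.3 -0. ] M [0.03 0.02 0.04] g 0.01 q [-0.41  0.45  0.24  1.69 -0.13  1.02  1.22]
x [ 0.005  0.006 -1.   ] y [-0.973  0.231 -0.003] z [0.231 0.973 0.007] z yaw deg 76.6
clamp_open [(0.97, [0.608, 0.108, 0.059])]
clamp_shut [(0.98, [0.57, -0.078, 0.052])]
foot_open [(0.79, [0.608, 0.133, 0.058])]
nut_open_mid [(0.68, [0.609, 0.1, 0.087])]
nut_open_wing [(0.76, [0.607, 0.092, 0.086])]
jar1 [(0.62, [0.788, -0.136, 0.07])]
```

View pics/c_wrist.png

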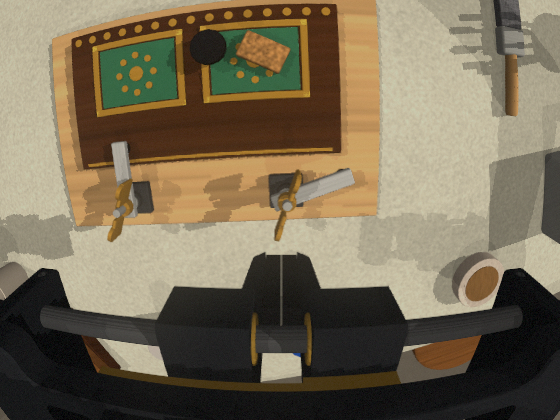

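```bash
cat > ov.py <<'E'
import sys,pickle
from h import *
def ov(src,pk,out,params,box,c="wrist"):
    p=pickle.load(open(pk,"rb"));im=cv2.imread(src);u0,v0,u1,v1=box;s=800/(u1-u0)
    z=cv2.resize(im[v0:v1,u0:u1],None,fx=s,fy=s,interpolation=cv2.INTER_CUBIC)
    overlay(c,z,clamp_pts(*params),s,(u0-.5,v0-.5),p);cv2.imwrite(out,z)
E
python3 - <<'E'
from ov import *
ov("pics/c_wrist.png","c.pkl","pics/d.png",(.611,.0935,-.195,1.3,1.95),(250,150,370,240))
E
```

```text
(no output)
```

View pics/d.png

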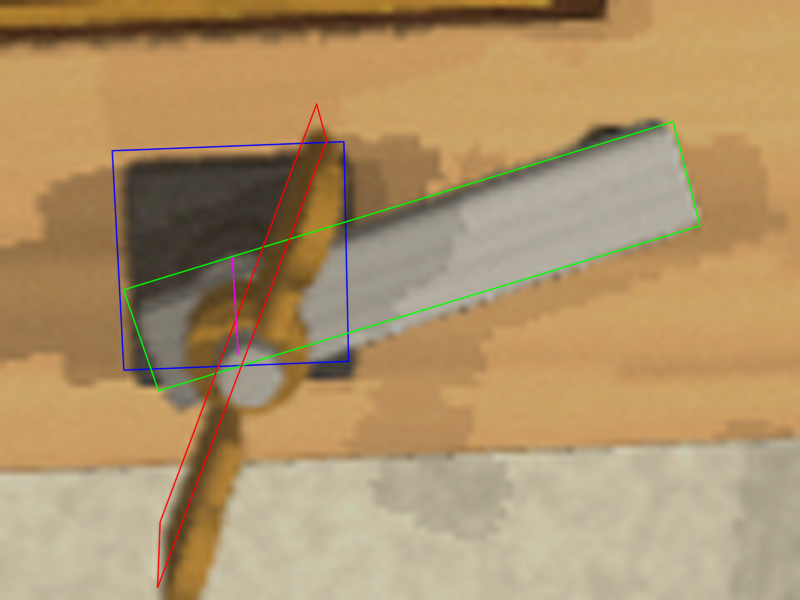

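Run:
```python
from ov import *
ov("pics/c_wrist.png","c.pkl","pics/d2.png",(.6135,.095,-.195,1.245,1.9),(250,150,370,240))
```

```text
(no output)
```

View pics/d2.png

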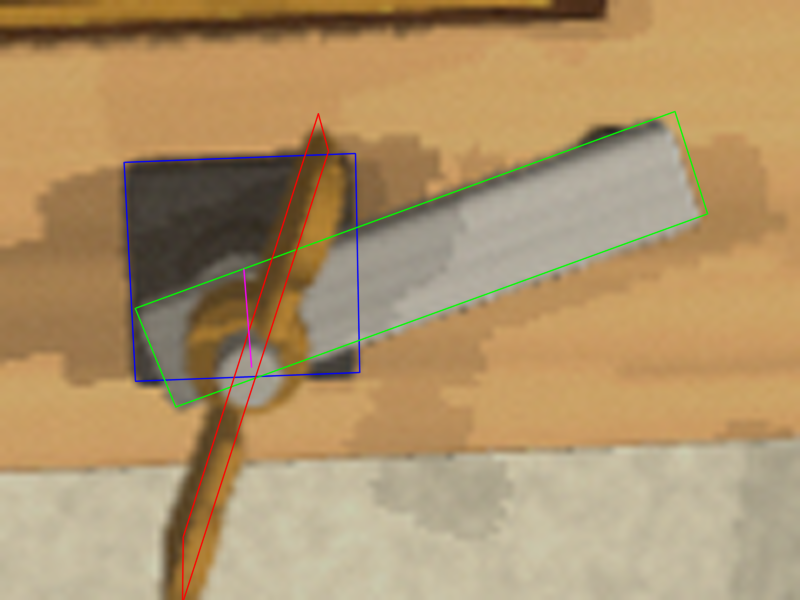

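```bash
cat >> h.py <<'E'
S=np.array([.614,.095]);YAW=-.195
def fp(th,r,t,z):
    a=np.pi+YAW-th;d=np.array([np.cos(a),np.sin(a)]);n=np.array([np.sin(a),-np.cos(a)])
    return (*(S+r*d+t*n),z)
def zyaw():
    A=R.from_quat(robot.get_obs()["tcp_rot"]).as_matrix();return np.degrees(np.arctan2(A[1,2],A[0,2]))
E
python3 - <<'E'
from h import *
zy=zyaw();tw=-(np.degrees(np.pi+YAW-1.27)-zy)
print(fp(1.27,.062,.036,.1),tw)
plan([(*fp(1.27,.062,.036,.1),tw),(*fp(1.27,.062,.036,.046),0)])
E
```

```text
(np.float64(0.6432515735718969), np.float64(0.1604549115312816), 0.1) -19.309876722504455
t 3.35 p [0.5923 0.0937 0.2456] F [-0.2 -0.6 -0.8] M [ 0.01 -0.07  0.01] g 0.01 q [-0.41  0.44  0.24  1.69 -0.13  1.02  1.22]
x [ 0.005  0.007 -1.   ] y [-0.973  0.229 -0.003] z [0.229 0.973 0.008] z yaw deg 76.8
[146.3, -33.8, 75.5] -19.309876722504455 dist 168.0
[54.0, 0.3, -0.3] 0 dist 54.0
```

>>> {"api": "arm_command", "payload": {
  "moves": [
    [20,-8,20,0],
    [40,-9,20,0],
    [40,-9,20,0],
    [30,-8,15,0],
    [13,0,0,-8],
    [0,0,0,-10],
    [0,0,0,0],
    [0,0,0,0]
  ]
}}

```text
time: 4.35
ee_pos: [0.6439, 0.1668, 0.1]
tcp_rot: [-0.522, 0.472, 0.523, 0.481]
force: [0.7, 0.2, -0.0]
grip_width: 0.001
```

Run:
```python
from h import *
zy=zyaw();tw=-(np.degrees(np.pi+YAW-1.27)-zy)
plan([(*fp(1.27,.062,.036,.046),tw)])
```

```text
t 4.35 p [0.6439 0.1668 0.1   ] F [ 0.7  0.2 -0. ] M [-0.    0.02 -0.01] g 0.0 q [-0.39  0.72  0.11  1.6  -0.11  0.82  1.43]
x [ 0.007  0.01  -1.   ] y [-0.996 -0.092 -0.008] z [-0.092  0.996  0.009] z yaw deg 95.3
[53.9, 1.6, -6.8] -0.784669233173048 dist 54.0
```

>>> {"api": "arm_command", "payload": {
  "moves": [
    [10,0,-4,0],
    [20,1,-3,0],
    [18,0,0,0],
    [6,0,0,0],
    [0,8,0,0],
    [0,8,0,0]
  ]
}}

```text
time: 5.1
ee_pos: [0.6269, 0.1581, 0.0414]
tcp_rot: [-0.521, 0.474, 0.522, 0.481]
force: [1.5, 1.8, -0.4]
grip_width: 0.01
```

Run:
```python
from h import *
plan([])
p=np.array(robot.get_obs()["ee_pos"]);
for th in [1.27,1.1]:
  a=np.pi+YAW-th;d=np.array([np.cos(a),np.sin(a)]);n=np.array([np.sin(a),-np.cos(a)]);print(th,(p[:2]-S)@d,(p[:2]-S)@n)
pts=[];ths=np.arange(1.2,-.01,-.1);tw=-56/len(ths)
pts=[(*fp(t,.062,.018,.046),tw) for t in ths]
plan(pts)
```

```text
t 5.1 p [0.6269 0.1581 0.0414] F [ 1.5  1.8 -0.4] M [ 0.33 -0.3   0.02] g 0.01 q [-0.38  0.78  0.1   1.67 -0.12  0.7   1.44]
x [ 0.006  0.009 -1.   ] y [-0.996 -0.087 -0.007] z [-0.087  0.996  0.008] z yaw deg 95.0
1.27 0.06136302130883005 0.019464680723370813
1.1 0.057185378644910724 0.02956563290458844
t 5.1 p [0.6269 0.1581 0.0414] F [ 1.5  1.8 -0.4] M [ 0.33 -0.3   0.02] g 0.01 q [-0.38  0.78  0.1   1.67 -0.12  0.7   1.44]
x [ 0.006  0.009 -1.   ] y [-0.996 -0.087 -0.007] z [-0.087  0.996  0.008] z yaw deg 95.0
[-4.7, 5.8, 1.7] -4.3076923076923075 dist 8.0
[-0.0, 6.3, 1.4] -4.3076923076923075 dist 6.0
[-0.0, 6.3, 1.2] -4.3076923076923075 dist 6.0
[-0.0, 6.4, 1.1] -4.3076923076923075 dist 6.0
[-0.1, 6.4, 0.9] -4.3076923076923075 dist 6.0
[-0.1, 6.4, 0.8] -4.3076923076923075 dist 6.0
[-0.1, 6.4, 0.6] -4.3076923076923075 dist 6.0
[-0.1, 6.4, 0.5] -4.3076923076923075 dist 6.0
[-0.1, 6.4, 0.3] -4.3076923076923075 dist 6.0
[-0.1, 6.5, 0.1] -4.3076923076923075 dist 6.0
[-0.1, 6.5, -0.0] -4.3076923076923075 dist 6.0
[-0.1, 6.5, -0.2] -4.3076923076923075 dist 6.0
[-0.1, 6.4, -0.3] -4.3076923076923075 dist 6.0
```

>>> {"api": "arm_command", "payload": {
  "moves": [
    [-4,6,2,-4],
    [-1,6,1,-4],
    [0,6,1,-4],
    [0,6,1,-4],
    [0,6,1,-4],
    [0,6,1,-4]
  ]
}}

```text
time: 5.85
ee_pos: [0.5916, 0.1571, 0.051]
tcp_rot: [0.615, -0.347, -0.609, -0.361]
force: [1.0, 0.4, -1.1]
grip_width: 0.005
```

```bash
cat >> h.py <<'E'
def rt(t):
  p=np.array(robot.get_obs()["ee_pos"])[:2]-S
  # implied theta if finger in contact with half offset t
  rr=np.hypot(*p);b=np.arctan2(p[1],p[0]);be=np.pi+YAW-b
  print("r",rr,"theta implied",((be+np.pi)%(2*np.pi)-np.pi)-np.arcsin(t/rr))
E
python3 - <<'E'
from h import *
rt(.0185);plan([(*fp(t,.062,.018,.046),-4) for t in np.arange(.7,-.01,-.1)])
E
```

```text
r 0.06596753614775598 theta implied 0.7452281805602602
t 5.85 p [0.5916 0.1571 0.051 ] F [ 1.   0.4 -1.1] M [ 0.12 -0.21 -0.  ] g 0.01 q [-0.32  0.71 -0.01  1.77  0.    0.64  1.76]
x [ 0.018  0.012 -1.   ] y [-0.867 -0.498 -0.021] z [-0.498  0.867  0.002] z yaw deg 119.9
[4.9, 3.3, -0.9] -4 dist 6.0
[-0.1, 6.4, 1.0] -4 dist 6.0
[-0.1, 6.4, 0.8] -4 dist 6.0
[-0.1, 6.4, 0.6] -4 dist 6.0
[-0.1, 6.4, 0.4] -4 dist 6.0
[-0.1, 6.4, 0.2] -4 dist 6.0
[-0.1, 6.5, -0.0] -4 dist 6.0
[-0.1, 6.4, -0.2] -4 dist 6.0
```

>>> {"api": "arm_command", "payload": {
  "moves": [
    [4,6,-2,-4],
    [1,6,0,-4],
    [0,6,1,-4],
    [0,6,1,-4],
    [0,6,0,-4],
    [0,6,0,-4]
  ]
}}

```text
time: 6.6
ee_pos: [0.5656, 0.1372, 0.0508]
tcp_rot: [0.682, -0.204, -0.666, -0.223]
force: [0.5, 1.4, -1.0]
grip_width: 0.004
```

Run:
```python
from h import *
rt(.0185);plan([(*fp(t,.062,.018,.046),-4) for t in [.1,0]])
import pickle
pickle.dump(robot.camera_params("wrist"),open("e.pkl","wb"));cv2.imwrite("pics/e_wrist.png",robot.capture("wrist"))
```

```text
r 0.06420962957820606 theta implied 0.22975988829242172
t 6.6 p [0.5656 0.1372 0.0508] F [ 0.5  1.4 -1. ] M [ 0.23 -0.06  0.08] g 0.0 q [-0.22  0.67 -0.12  1.85  0.13  0.59  2.11]
x [ 0.031  0.018 -0.999] y [-0.575 -0.818 -0.032] z [-0.818  0.575 -0.015] z yaw deg 144.9
[4.5, 9.1, 0.7] -4 dist 10.0
[-0.2, 6.4, -0.1] -4 dist 6.0
```

View pics/e_wrist.png

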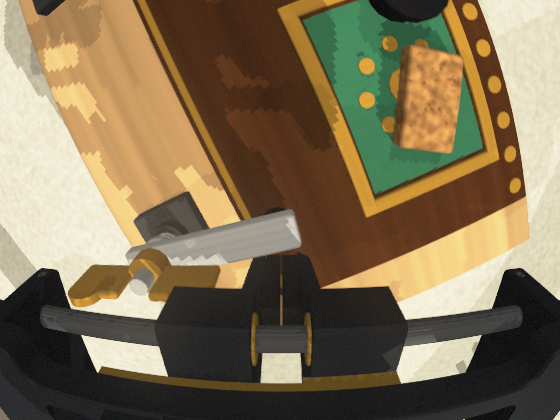

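>>> {"api": "arm_command", "payload": {
  "moves": [
    [1,6,1,-3],
    [0,6,1,-3],
    [0,5,0,0],
    [0,0,0,0]
  ]
}}

```text
time: 7.15
ee_pos: [0.5555, 0.124, 0.0517]
tcp_rot: [0.695, -0.168, -0.674, -0.187]
force: [0.1, -0.5, -0.8]
grip_width: 0.005
```

Run:
```python
from h import *
rt(.0185);plan([(*fp(t,.062,.018,.046),-4) for t in [0]])
import pickle
pickle.dump(robot.camera_params("wrist"),open("e.pkl","wb"));cv2.imwrite("pics/e2_wrist.png",robot.capture("wrist"))
from ov import ov
ov("pics/e2_wrist.png","e.pkl","pics/e2o.png",(.614,.095,-.195,0.,1.9),(50,150,350,330))
```

```text
r 0.06526463954050937 theta implied -0.021546334964594627
t 7.15 p [0.5555 0.124  0.0517] F [ 0.1 -0.5 -0.8] M [ 0.08  0.08 -0.01] g 0.01 q [-0.18  0.66 -0.15  1.89  0.16  0.56  2.2 ]
x [ 0.036  0.019 -0.999] y [-0.485 -0.874 -0.034] z [-0.874  0.486 -0.022] z yaw deg 150.9
[5.8, -0.9, -0.5] -4 dist 6.0
```

View pics/e2o.png

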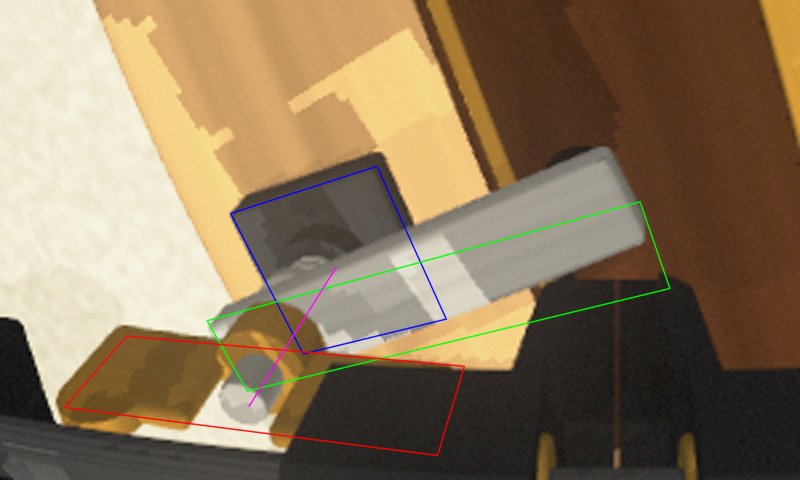

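>>> {"api": "arm_command", "payload": {
  "moves": [
    [0,-8,0,0],
    [-8,-8,0,0],
    [-30,0,0,0],
    [-40,0,0,0],
    [-40,10,0,5],
    [-40,10,-20,10],
    [-15,0,-30,10],
    [0,0,0,0]
  ],
  "claw": 50
}}

```text
time: 8.2
ee_pos: [0.587, 0.091, 0.2343]
tcp_rot: [0.637, -0.311, -0.62, -0.337]
force: [-0.1, 0.0, -0.8]
grip_width: 0.568
```

Run:
```python
from h import *
plan([(S[0],S[1],.15,0)])
import pickle
pickle.dump(robot.camera_params("wrist"),open("e.pkl","wb"));cv2.imwrite("pics/f_wrist.png",robot.capture("wrist"))
pickle.dump(robot.camera_params("top"),open("t.pkl","wb"));cv2.imwrite("pics/f_top.png",robot.capture("top"))
```

```text
t 8.2 p [0.587  0.091  0.2343] F [-0.1  0.  -0.8] M [ 0.07  0.09 -0.02] g 0.57 q [-0.16  0.42 -0.08  1.73  0.02  0.95  1.94]
x [ 0.038  0.022 -0.999] y [-0.814 -0.58  -0.044] z [-0.58   0.814 -0.004] z yaw deg 125.5
[85.4, -20.6, -12.1] 0 dist 89.0
```

View pics/f_wrist.png

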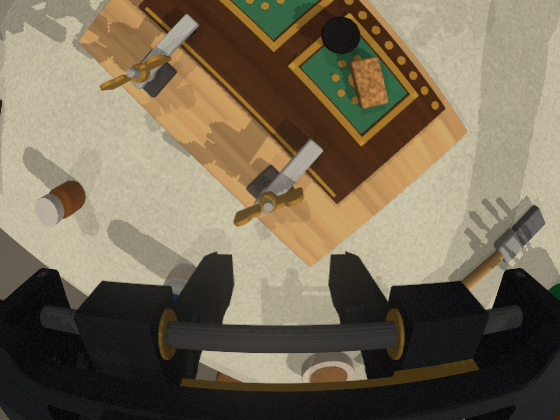

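Run:
```python
from ov import *
ov("pics/f_wrist.png","e.pkl","pics/g.png",(.614,.095,-.195,-.05,1.9),(220,120,340,230))
```

```text
(no output)
```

View pics/g.png

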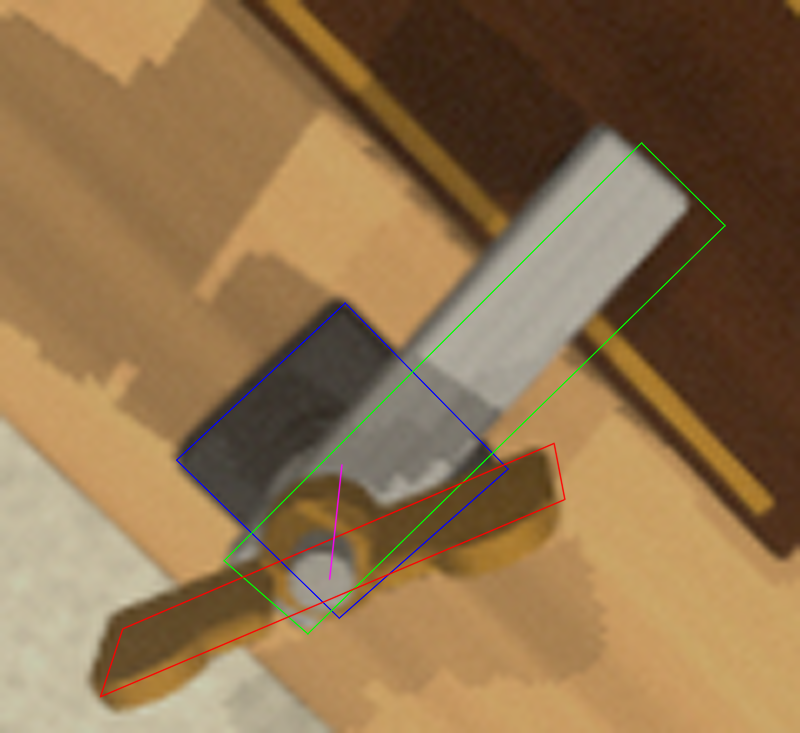

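>>> {"api": "arm_command", "payload": {
  "moves": [
    [0,0,0,10],
    [0,0,0,10],
    [0,0,0,10],
    [0,0,0,10],
    [0,0,0,6],
    [0,0,0,0]
  ]
}}

```text
time: 9.05
ee_pos: [0.5751, 0.1026, 0.2247]
tcp_rot: [-0.451, 0.532, 0.457, 0.552]
force: [-0.1, -0.6, -0.7]
grip_width: 0.567
```

Run:
```python
from h import *
print("tw",zyaw()-78.8)
plan([(*fp(0,.058,0,.1),0),(*fp(0,.058,0,.047),0)])
```

```text
tw 1.0819637360891932
t 9.05 p [0.5751 0.1026 0.2247] F [-0.1 -0.6 -0.7] M [ 0.01  0.03 -0.  ] g 0.57 q [-0.31  0.43  0.09  1.75 -0.07  0.94  1.21]
x [ 0.016  0.025 -1.   ] y [-0.984  0.176 -0.012] z [0.176 0.984 0.028] z yaw deg 79.9
[124.4, 19.8, -3.1] 0 dist 126.0
[53.0, 0.6, -1.5] 0 dist 53.0
```

>>> {"api": "arm_command", "payload": {
  "moves": [
    [30,6,-1,0],
    [45,7,-1,0],
    [35,6,-1,0],
    [14,0,0,0],
    [0,0,0,0],
    [0,0,0,0]
  ]
}}

```text
time: 9.8
ee_pos: [0.5558, 0.1109, 0.0968]
tcp_rot: [-0.456, 0.526, 0.464, 0.547]
force: [1.0, 0.1, 0.3]
grip_width: 0.567
```

Run:
```python
from h import *
print("tw",zyaw()-78.8)
plan([(*fp(0,.058,0,.047),0)])
```

```text
tw 2.402148283752325
t 9.8 p [0.5558 0.1109 0.0968] F [1.  0.1 0.3] M [0.03 0.02 0.03] g 0.57 q [-0.3   0.58  0.06  1.88 -0.09  0.66  1.23]
x [ 0.015  0.028 -0.999] y [-0.988  0.153 -0.01 ] z [0.153 0.988 0.03 ] z yaw deg 81.2
[49.7, -1.5, -5.9] 0 dist 50.0
```

>>> {"api": "arm_command", "payload": {
  "moves": [
    [20,-1,-4,0],
    [20,0,-2,0],
    [8,0,0,0],
    [0,0,0,0]
  ]
}}

```text
time: 10.3
ee_pos: [0.5618, 0.1072, 0.0531]
tcp_rot: [-0.458, 0.523, 0.463, 0.55]
force: [-0.6, 0.4, -0.5]
grip_width: 0.566
```

Run:
```python
from h import *
plan([(*fp(0,.058,0,.047),0)])
```

```text
t 10.3 p [0.5618 0.1072 0.0531] F [-0.6  0.4 -0.5] M [-0.03  0.03 -0.04] g 0.57 q [-0.29  0.66  0.04  1.89 -0.09  0.57  1.24]
x [ 0.025  0.031 -0.999] y [-0.988  0.152 -0.02 ] z [0.151 0.988 0.034] z yaw deg 81.3
[5.9, 4.6, -1.8] 0 dist 8.0
```

>>> {"api": "arm_command", "payload": {
  "moves": [
    [7,5,-2,0],
    [0,0,0,0],
    [0,0,0,0],
    [0,0,0,0],
    [0,0,0,0],
    [0,0,0,0]
  ],
  "claw": 20,
  "newtons": 4
}}

```text
time: 11.05
ee_pos: [0.557, 0.1058, 0.0472]
tcp_rot: [-0.458, 0.522, 0.463, 0.551]
force: [-1.1, 0.2, -0.0]
grip_width: 0.228
```

Run:
```python
from h import *
plan([(*fp(0,.058,0,.047),0)])
import pickle
pickle.dump(robot.camera_params("wrist"),open("e.pkl","wb"));cv2.imwrite("pics/h.png",robot.capture("wrist"))
```

```text
t 11.05 p [0.557  0.1058 0.0472] F [-1.1  0.2 -0. ] M [-0.11  0.1   0.  ] g 0.23 q [-0.29  0.66  0.04  1.9  -0.09  0.55  1.25]
x [ 0.026  0.031 -0.999] y [-0.988  0.152 -0.021] z [0.151 0.988 0.034] z yaw deg 81.3
[0.2, 0.0, 0.4] 0 dist 0.0
```

View pics/h.png

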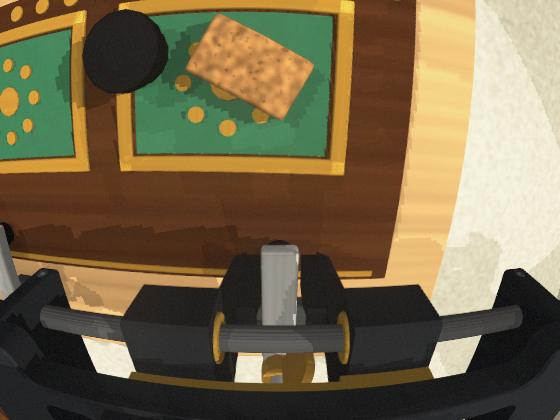

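>>> {"api": "arm_command", "payload": {
  "moves": [
    [0,0,0,0],
    [0,0,0,0],
    [-15,0,0,0],
    [-40,0,0,0],
    [-25,-20,0,10],
    [0,-25,0,10],
    [0,0,0,10],
    [0,0,0,10],
    [0,0,0,10],
    [0,0,0,10],
    [0,0,0,0]
  ],
  "claw": 48,
  "newtons": 20
}}

```text
time: 12.48
ee_pos: [0.6024, 0.0939, 0.1408]
tcp_rot: [-0.109, 0.682, 0.13, 0.711]
force: [0.5, 0.2, 0.1]
grip_width: 0.546
```

Run:
```python
from h import *
plan([(S[0],S[1],.12,0),(S[0],S[1],.067,0)])
import pickle
pickle.dump(robot.camera_params("wrist"),open("e.pkl","wb"));cv2.imwrite("pics/i.png",robot.capture("wrist"))
pickle.dump(robot.camera_params("side"),open("s.pkl","wb"));cv2.imwrite("pics/i_side.png",robot.capture("side"))
```

```text
t 12.47 p [0.6024 0.0939 0.1408] F [0.5 0.2 0.1] M [-0.14  0.04  0.01] g 0.55 q [-0.46  0.59  0.34  1.78 -0.31  0.79  0.38]
x [ 0.036  0.037 -0.999] y [-0.335  0.942  0.022] z [0.942 0.333 0.046] z yaw deg 19.5
[21.2, -3.3, 10.3] 0 dist 24.0
[52.9, -1.2, -2.4] 0 dist 53.0
```

View pics/i.png

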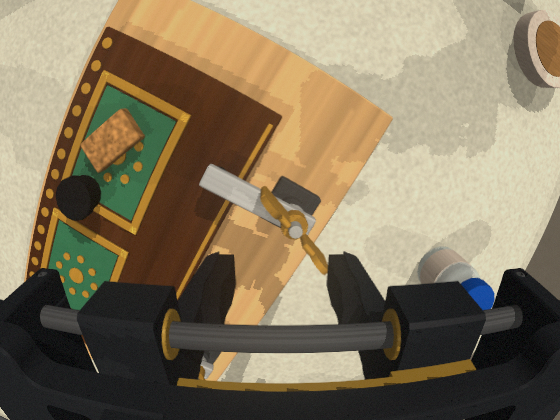

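Run:
```python
from ov import *
ov("pics/i.png","e.pkl","pics/i2.png",(.614,.095,-.195,0,1.9),(190,130,350,250))
```

View pics/i2.png

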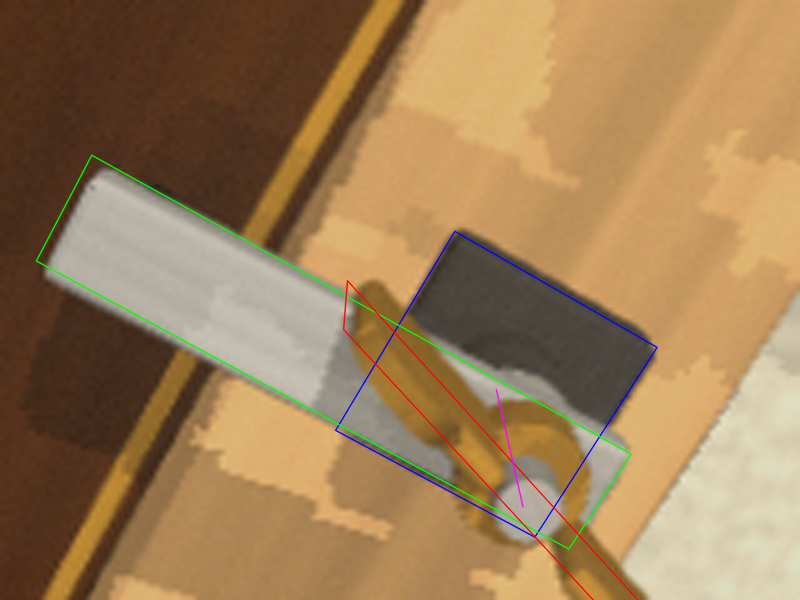

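>>> {"api": "arm_command", "payload": {
  "moves": [
    [10,-3,8,0],
    [18,-1,3,0],
    [20,0,-1,0],
    [16,0,-1,0],
    [6,0,0,0],
    [0,0,0,0]
  ]
}}

```text
time: 13.32
ee_pos: [0.6143, 0.0954, 0.0643]
tcp_rot: [-0.111, 0.683, 0.133, 0.71]
force: [-0.3, 0.6, -0.3]
grip_width: 0.546
```

Run:
```python
from h import *
plan([(S[0],S[1],.067,0)])
import pickle
cv2.imwrite("pics/j.png",robot.capture("wrist"))
```

```text
t 13.32 p [0.6143 0.0954 0.0643] F [-0.3  0.6 -0.3] M [-0.09  0.11 -0.01] g 0.55 q [-0.42  0.72  0.29  1.77 -0.36  0.67  0.43]
x [ 0.033  0.037 -0.999] y [-0.341  0.94   0.024] z [0.94  0.339 0.043] z yaw deg 19.9
[-2.7, -0.2, -0.3] 0 dist 3.0
```

View pics/j.png

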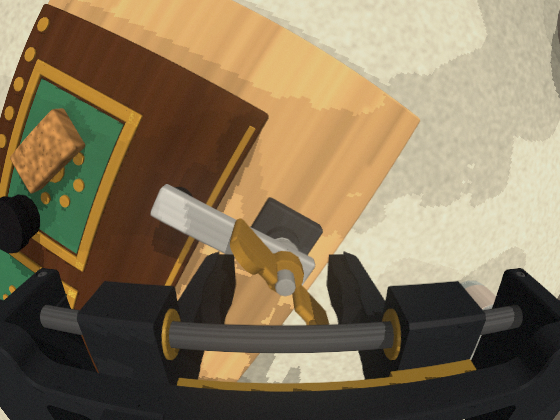

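>>> {"api": "arm_command", "payload": {
  "moves": [
    [-2,0,0,8],
    [0,0,0,8],
    [0,0,0,8],
    [0,0,0,8],
    [0,0,0,8],
    [0,0,0,8]
  ]
}}

```text
time: 14.12
ee_pos: [0.6162, 0.0955, 0.0709]
tcp_rot: [0.197, 0.674, -0.164, 0.693]
force: [-0.2, -1.3, -1.4]
grip_width: 0.545
```

Run:
```python
from h import *
plan([(S[0],S[1],.066,0)])
cv2.imwrite("pics/k.png",robot.capture("wrist"))
```

```text
t 14.12 p [0.6162 0.0955 0.0709] F [-0.2 -1.3 -1.4] M [-0.22  0.37  0.03] g 0.55 q [-0.57  0.75  0.51  1.78 -0.58  0.72 -0.26]
x [ 0.038  0.039 -0.999] y [0.493 0.868 0.053] z [ 0.869 -0.494  0.014] z yaw deg -29.6
[4.8, -1.7, -1.8] 0 dist 5.0
```

View pics/k.png

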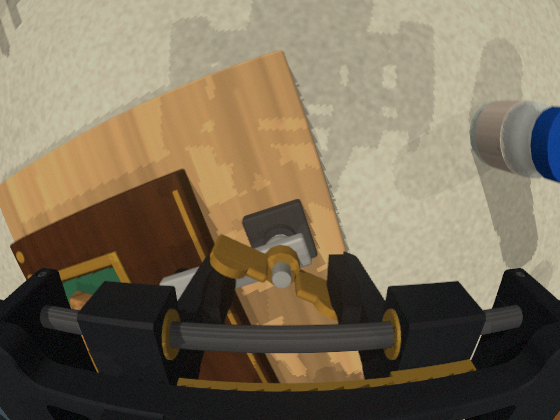

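>>> {"api": "arm_command", "payload": {
  "moves": [
    [3,-1,-1,8],
    [2,-1,-1,8],
    [1,0,0,8],
    [1,0,0,8],
    [1,0,0,8]
  ]
}}

```text
time: 14.8
ee_pos: [0.6167, 0.0963, 0.0665]
tcp_rot: [0.429, 0.573, -0.386, 0.582]
force: [-1.4, -0.1, -0.4]
grip_width: 0.548
```

Run:
```python
from h import *
plan([(S[0],S[1],.065,0)])
```

```text
t 14.8 p [0.6167 0.0963 0.0665] F [-1.4 -0.1 -0.4] M [-0.21  0.46  0.03] g 0.55 q [-0.68  0.81  0.67  1.79 -0.76  0.77 -0.83]
x [ 0.045  0.042 -0.998] y [0.941 0.334 0.056] z [ 0.335 -0.942 -0.024] z yaw deg -70.4
[1.4, -3.0, 0.3] 0 dist 3.0
```

>>> {"api": "arm_command", "payload": {
  "moves": [
    [1,-2,0,8],
    [1,-2,0,8],
    [1,-1,0,8],
    [1,0,0,8],
    [1,0,0,8]
  ]
}}

```text
time: 15.42
ee_pos: [0.6169, 0.0965, 0.0656]
tcp_rot: [0.607, 0.402, -0.557, 0.399]
force: [-0.3, -1.8, 0.8]
grip_width: 0.544
```

Run:
```python
from h import *
plan([(S[0],S[1],.064,0)])
cv2.imwrite("pics/l.png",robot.capture("wrist"))
```

```text
t 15.43 p [0.6169 0.0965 0.0656] F [-0.3 -1.8  0.8] M [-0.41  0.24 -0.07] g 0.54 q [-0.77  0.87  0.83  1.8  -0.93  0.83 -1.41]
x [ 0.056  0.044 -0.997] y [ 0.933 -0.359  0.036] z [-0.357 -0.932 -0.061] z yaw deg -110.9
[1.4, -2.2, 2.5] 0 dist 4.0
```

View pics/l.png

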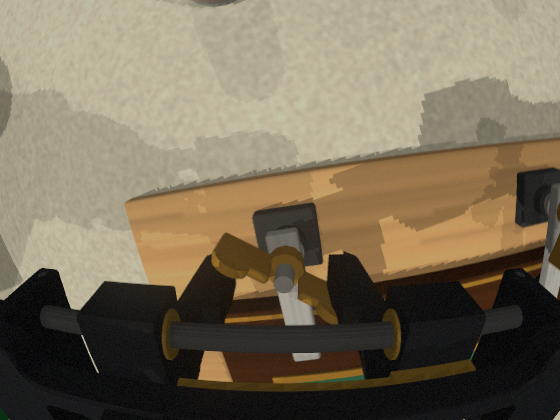

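>>> {"api": "arm_command", "payload": {
  "moves": [
    [1,-2,2,8],
    [1,-2,1,8],
    [1,-1,1,8],
    [1,0,0,8],
    [0,0,0,0]
  ]
}}

```text
time: 16.1
ee_pos: [0.6141, 0.0964, 0.0639]
tcp_rot: [0.696, 0.232, -0.644, 0.216]
force: [0.1, 0.5, 0.2]
grip_width: 0.542
```

Run:
```python
from h import *
plan([(S[0],S[1],.064,0)])
import pickle
pickle.dump(robot.camera_params("wrist"),open("m.pkl","wb"));cv2.imwrite("pics/m.png",robot.capture("wrist"))
```

```text
t 16.1 p [0.6141 0.0964 0.0639] F [0.1 0.5 0.2] M [0.   0.23 0.  ] g 0.54 q [-0.83  0.93  0.93  1.82 -1.04  0.89 -1.89]
x [ 0.062  0.045 -0.997] y [ 0.602 -0.799  0.001] z [-0.796 -0.6   -0.077] z yaw deg -143.0
[-0.2, 1.0, 0.9] 0 dist 1.0
```

View pics/m.png

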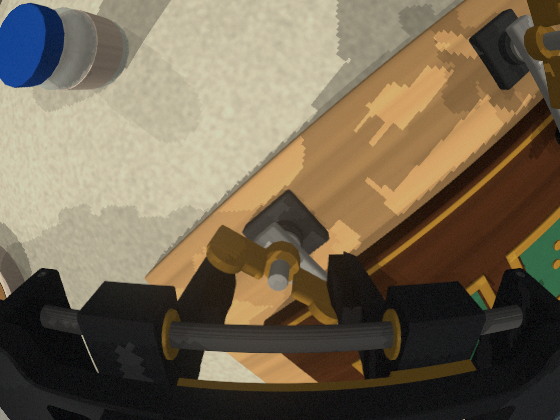

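>>> {"api": "arm_command", "payload": {
  "moves": [
    [0,0,0,-6],
    [-20,0,0,-4],
    [-25,0,0,0],
    [-10,0,0,-10],
    [0,0,0,-10],
    [0,0,0,-10],
    [0,0,0,-10],
    [0,0,0,-10],
    [0,0,0,-10],
    [0,0,0,-10],
    [0,0,0,-10],
    [0,0,0,-10],
    [0,0,0,-10]
  ]
}}

```text
time: 17.77
ee_pos: [0.6136, 0.0941, 0.1332]
tcp_rot: [0.195, 0.665, -0.148, 0.706]
force: [0.7, -0.9, -0.2]
grip_width: 0.542
```

Run:
```python
from h import *
plan([(S[0],S[1],.12,0)])
```

```text
t 17.77 p [0.6136 0.0941 0.1332] F [ 0.7 -0.9 -0.2] M [-0.08  0.18  0.  ] g 0.54 q [-0.62  0.64  0.57  1.8  -0.54  0.78 -0.25]
x [ 0.073  0.049 -0.996] y [0.468 0.88  0.078] z [ 0.881 -0.472  0.041] z yaw deg -28.2
[13.2, -0.0, -0.6] 0 dist 13.0
```

>>> {"api": "arm_command", "payload": {
  "moves": [
    [0,0,0,-10],
    [0,0,0,-10],
    [0,0,0,-10],
    [0,0,0,-10],
    [0,0,0,-10],
    [0,0,0,-10],
    [0,0,0,-10],
    [0,0,0,-10],
    [0,0,0,-6],
    [0,0,0,0]
  ]
}}

```text
time: 19.02
ee_pos: [0.6169, 0.0889, 0.1449]
tcp_rot: [-0.361, 0.574, 0.357, 0.642]
force: [0.2, 0.1, -1.0]
grip_width: 0.542
```

Run:
```python
from h import *
plan([(S[0],S[1],.12,0),(S[0],S[1],.062,0)])
import pickle
pickle.dump(robot.camera_params("wrist"),open("n.pkl","wb"));cv2.imwrite("pics/n.png",robot.capture("wrist"))
from ov import ov
ov("pics/n.png","n.pkl","pics/n2.png",(.614,.095,-.195,0,4.31),(180,130,380,270))
```

```text
t 19.02 p [0.6169 0.0889 0.1449] F [ 0.2  0.1 -1. ] M [-0.05  0.08  0.  ] g 0.54 q [-0.34  0.56  0.19  1.78 -0.19  0.73  1.02]
x [ 0.085  0.044 -0.995] y [-0.874  0.484 -0.053] z [0.479 0.874 0.08 ] z yaw deg 61.3
[24.8, 6.8, 1.9] 0 dist 26.0
[57.7, 3.1, -4.6] 0 dist 58.0
```

View pics/n2.png

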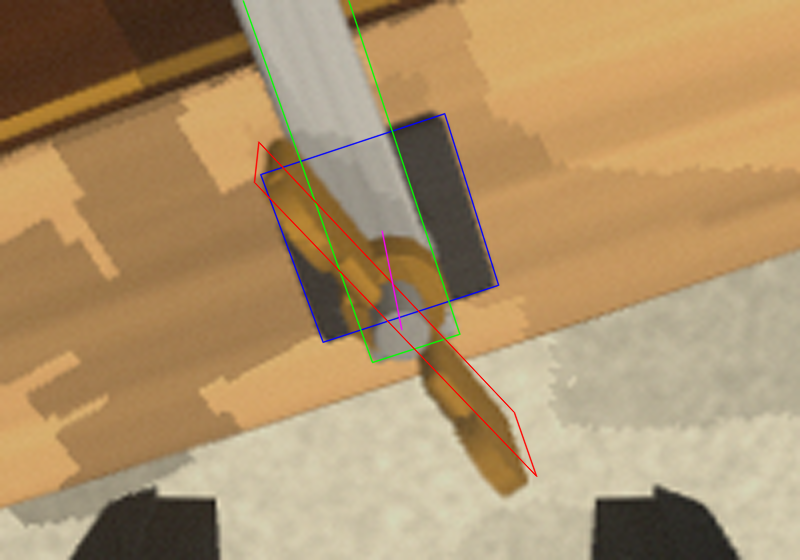

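>>> {"api": "arm_command", "payload": {
  "moves": [
    [12,4,2,0],
    [20,4,0,0],
    [25,2,-3,0],
    [20,0,-2,0],
    [5,0,0,0],
    [0,0,0,0]
  ]
}}

```text
time: 19.82
ee_pos: [0.6125, 0.0966, 0.0582]
tcp_rot: [-0.359, 0.576, 0.355, 0.643]
force: [-0.4, 0.1, 0.3]
grip_width: 0.544
```

Run:
```python
from h import *
plan([(S[0],S[1],.063,0)])
```

```text
t 19.82 p [0.6125 0.0966 0.0582] F [-0.4  0.1  0.3] M [-0.03  0.06 -0.01] g 0.54 q [-0.33  0.69  0.15  1.81 -0.23  0.56  1.03]
x [ 0.084  0.043 -0.995] y [-0.871  0.489 -0.053] z [0.485 0.871 0.079] z yaw deg 60.9
[-4.7, -2.4, -0.3] 0 dist 5.0
```

>>> {"api": "arm_command", "payload": {
  "moves": [
    [-4,-2,0,7],
    [0,0,0,8],
    [0,0,0,8],
    [0,0,0,6],
    [0,0,0,0]
  ]
}}

```text
time: 20.45
ee_pos: [0.6161, 0.096, 0.0664]
tcp_rot: [-0.181, 0.646, 0.194, 0.716]
force: [-0.7, -0.4, -0.3]
grip_width: 0.548
```

Run:
```python
from h import *
plan([(S[0],S[1],.063,0)])
import pickle
pickle.dump(robot.camera_params("wrist"),open("n.pkl","wb"));cv2.imwrite("pics/o.png",robot.capture("wrist"))
from ov import ov
ov("pics/o.png","n.pkl","pics/o2.png",(.614,.095,-.195,0,4.45),(180,200,380,340))
```

```text
t 20.45 p [0.6161 0.096  0.0664] F [-0.7 -0.4 -0.3] M [-0.09  0.15 -0.04] g 0.55 q [-0.42  0.69  0.29  1.81 -0.38  0.59  0.64]
x [ 0.09   0.044 -0.995] y [-0.512  0.859 -0.008] z [0.854 0.51  0.1  ] z yaw deg 30.9
[3.1, 0.2, -2.6] 0 dist 4.0
```

View pics/o2.png

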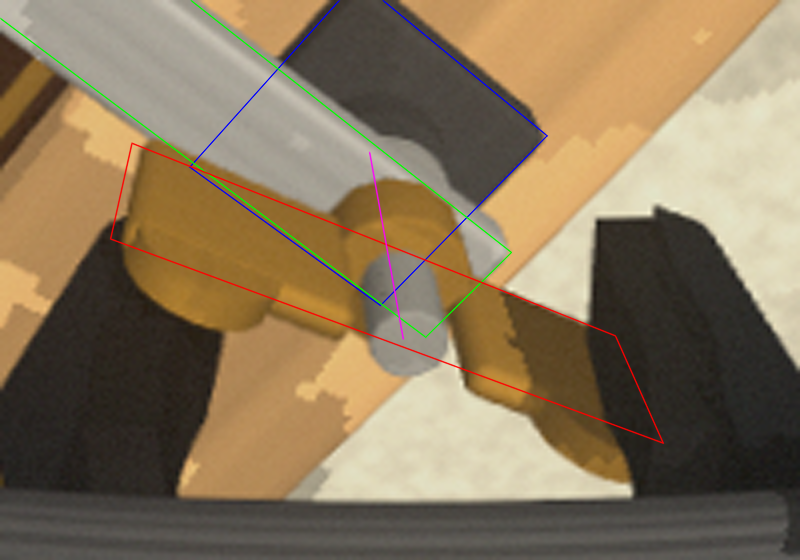

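>>> {"api": "arm_command", "payload": {
  "moves": [
    [2,0,-1,6],
    [2,0,-1,6],
    [1,0,0,6],
    [1,0,0,5]
  ]
}}

```text
time: 21.0
ee_pos: [0.6165, 0.0955, 0.0625]
tcp_rot: [-0.033, 0.67, 0.061, 0.739]
force: [-0.3, -1.0, 0.7]
grip_width: 0.544
```

Run:
```python
from h import *
plan([(S[0],S[1],.062,0)])
```

```text
t 21.0 p [0.6165 0.0955 0.0625] F [-0.3 -1.   0.7] M [-0.25  0.29  0.02] g 0.54 q [-0.49  0.71  0.38  1.82 -0.5   0.6   0.34]
x [ 0.093  0.046 -0.995] y [-0.135  0.99   0.033] z [0.986 0.131 0.099] z yaw deg 7.6
[0.2, -0.1, -2.6] 0 dist 3.0
```

>>> {"api": "arm_command", "payload": {
  "moves": [
    [0,0,-1,4],
    [0,0,-1,4],
    [0,0,0,0]
  ]
}}

```text
time: 21.38
ee_pos: [0.6156, 0.0959, 0.0635]
tcp_rot: [0.018, 0.672, 0.015, 0.74]
force: [-0.2, 0.1, -0.9]
grip_width: 0.546
```

Run:
```python
from h import *
plan([(S[0],S[1],.062,0)])
import pickle
pickle.dump(robot.camera_params("wrist"),open("n.pkl","wb"));cv2.imwrite("pics/p.png",robot.capture("wrist"))
from ov import ov
ov("pics/p.png","n.pkl","pics/p2.png",(.614,.095,-.195,0,5.1),(180,200,380,340))
```

```text
t 21.38 p [0.6156 0.0959 0.0635] F [-0.2  0.1 -0.9] M [-0.23  0.23 -0.05] g 0.55 q [-0.52  0.72  0.42  1.83 -0.54  0.6   0.23]
x [ 0.096  0.047 -0.994] y [0.001 0.999 0.047] z [ 0.995 -0.006  0.096] z yaw deg -0.3
[1.3, -0.9, -1.8] 0 dist 2.0
```

View pics/p2.png

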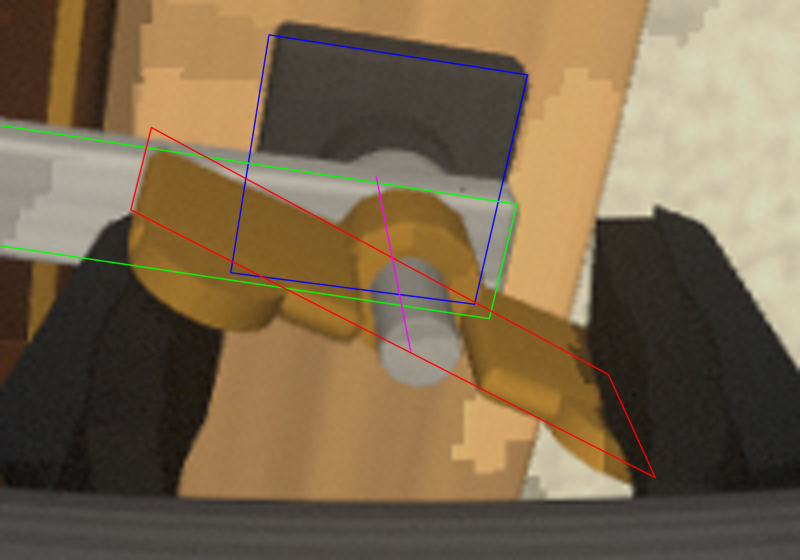

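>>> {"api": "arm_command", "payload": {
  "moves": [
    [1,0,-1,3],
    [1,0,-1,3],
    [0,0,0,0]
  ]
}}

```text
time: 21.8
ee_pos: [0.6149, 0.0965, 0.062]
tcp_rot: [0.058, 0.671, -0.02, 0.739]
force: [1.1, -0.4, -0.0]
grip_width: 0.546
```

Run:
```python
from h import *
plan([(S[0],S[1],.062,0)])
```

```text
t 21.8 p [0.6149 0.0965 0.062 ] F [ 1.1 -0.4 -0. ] M [-0.16  0.17 -0.02] g 0.55 q [-0.53  0.72  0.44  1.83 -0.57  0.6   0.15]
x [ 0.098  0.048 -0.994] y [0.108 0.992 0.059] z [ 0.989 -0.113  0.092] z yaw deg -6.5
[-0.1, -1.6, -0.8] 0 dist 2.0
```

>>> {"api": "arm_command", "payload": {
  "moves": [
    [0,-1,0,2],
    [0,0,0,2],
    [0,0,0,1],
    [0,0,0,0]
  ]
}}

```text
time: 22.3
ee_pos: [0.615, 0.0965, 0.0621]
tcp_rot: [0.092, 0.67, -0.05, 0.735]
force: [-0.0, 0.8, 0.2]
grip_width: 0.544
```

Run:
```python
from h import *
plan([(S[0],S[1],.062,0)])
import pickle
pickle.dump(robot.camera_params("wrist"),open("n.pkl","wb"));cv2.imwrite("pics/q.png",robot.capture("wrist"))
from ov import ov
ov("pics/q.png","n.pkl","pics/q2.png",(.614,.095,-.195,0,5.1),(180,200,380,340))
```

```text
t 22.3 p [0.615  0.0965 0.0621] F [-0.   0.8  0.2] M [0.11 0.04 0.05] g 0.54 q [-0.55  0.73  0.46  1.83 -0.6   0.61  0.08]
x [ 0.098  0.049 -0.994] y [0.198 0.978 0.068] z [ 0.975 -0.203  0.086] z yaw deg -11.8
[-0.1, -1.7, -0.6] 0 dist 2.0
```

View pics/q2.png

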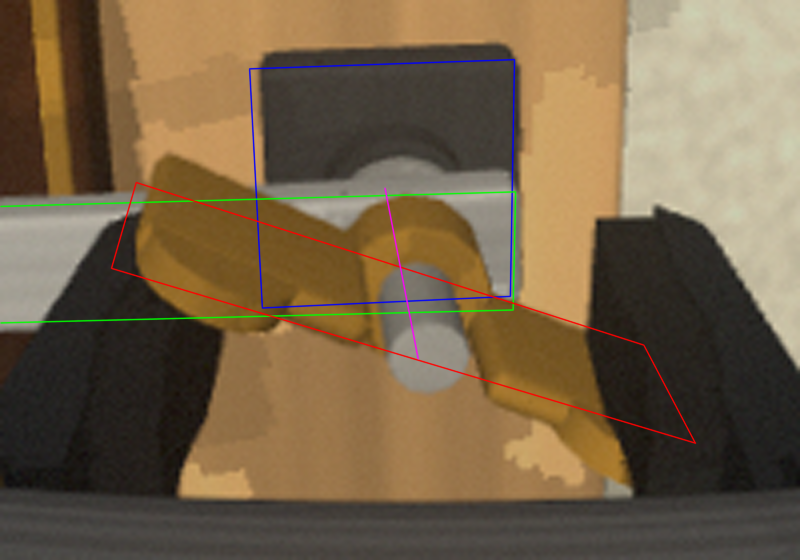

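>>> {"api": "arm_command", "payload": {
  "moves": [
    [0,-1,0,2],
    [0,0,0,0]
  ]
}}

```text
time: 22.6
ee_pos: [0.6146, 0.0958, 0.0619]
tcp_rot: [0.106, 0.669, -0.063, 0.733]
force: [0.2, 0.9, 0.4]
grip_width: 0.544
```

Run:
```python
from h import *
plan([(S[0],S[1],.062,0)])
```

```text
t 22.6 p [0.6146 0.0958 0.0619] F [0.2 0.9 0.4] M [0.04 0.1  0.04] g 0.54 q [-0.55  0.73  0.47  1.83 -0.61  0.61  0.05]
x [ 0.098  0.05  -0.994] y [0.234 0.97  0.072] z [ 0.967 -0.239  0.083] z yaw deg -13.9
[-0.2, -0.9, -0.4] 0 dist 1.0
```

>>> {"api": "arm_command", "payload": {
  "moves": [
    [0,0,0,-6],
    [0,0,0,-8],
    [-15,0,0,0],
    [-30,0,0,0],
    [-40,10,0,-10],
    [-40,20,0,-10],
    [-20,20,0,-10],
    [0,10,0,-10],
    [0,0,0,-10],
    [0,0,0,0]
  ]
}}

```text
time: 23.85
ee_pos: [0.583, 0.1424, 0.2185]
tcp_rot: [-0.3, 0.599, 0.301, 0.678]
force: [0.6, -0.2, -0.5]
grip_width: 0.545
```

Run:
```python
from h import *
plan([(S[0],S[1],.12,0)])
import pickle
p=robot.camera_params("wrist");pickle.dump(p,open("n.pkl","wb"));cv2.imwrite("pics/r.png",robot.capture("wrist"))
q=proj("wrist",[[.614,.095,.06]],p)[0];print(q)
u,v=int(q[0]),int(q[1])
from ov import ov
ov("pics/r.png","n.pkl","pics/r2.png",(.614,.095,-.195,0,5.15),(max(u-70,0),max(v-60,0),u+70,v+40))
```

```text
t 23.85 p [0.583  0.1424 0.2185] F [ 0.6 -0.2 -0.5] M [-0.11  0.05 -0.06] g 0.54 q [-0.57  0.43  0.34  1.81 -0.22  0.83  0.76]
x [ 0.1    0.048 -0.994] y [-0.768  0.638 -0.047] z [0.632 0.768 0.101] z yaw deg 50.6
[98.7, -49.5, -26.7] 0 dist 114.0
[249.4463921  231.91653258]
```

View pics/r.png

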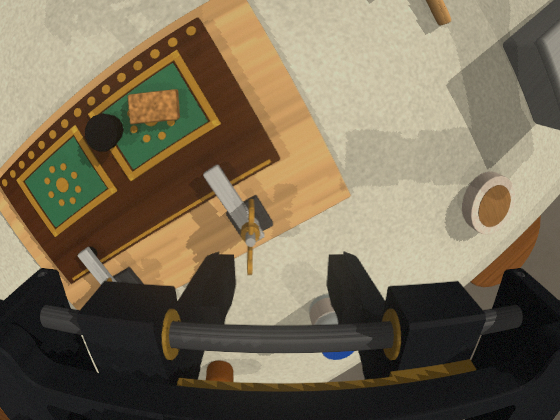

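View pics/r2.png

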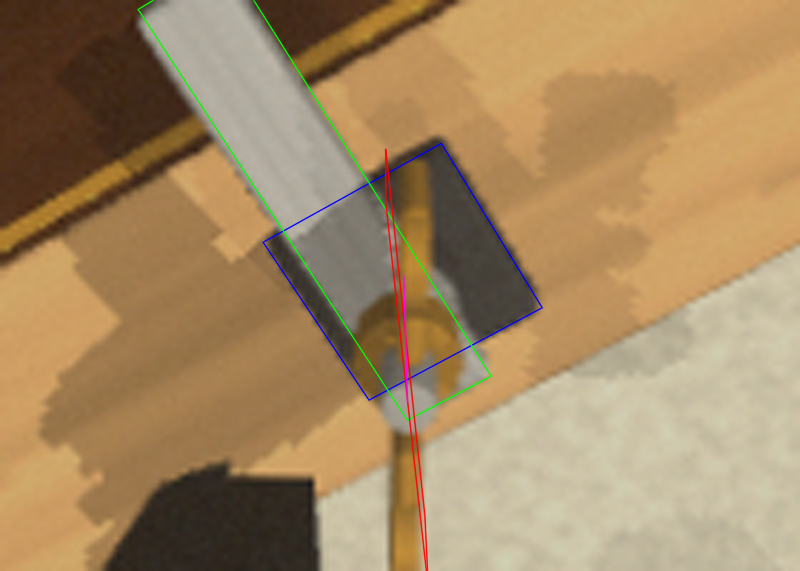

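Run:
```python
from h import *
im=robot.capture("side");cv2.imwrite("pics/s_side.png",im)
cv2.imwrite("pics/s_side_z.png",cv2.resize(im[180:330,210:410],(800,600),interpolation=cv2.INTER_CUBIC))
im=robot.capture("top");cv2.imwrite("pics/s_top.png",im)
cv2.imwrite("pics/s_top_z.png",cv2.resize(im[170:310,180:360],(771,600),interpolation=cv2.INTER_CUBIC))
```

```text
(no output)
```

View pics/s_side_z.png

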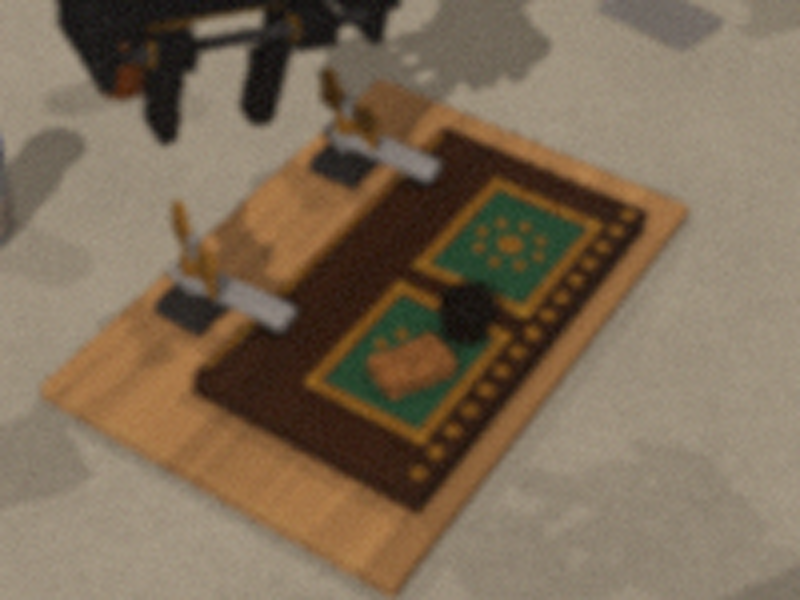

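View pics/s_top_z.png

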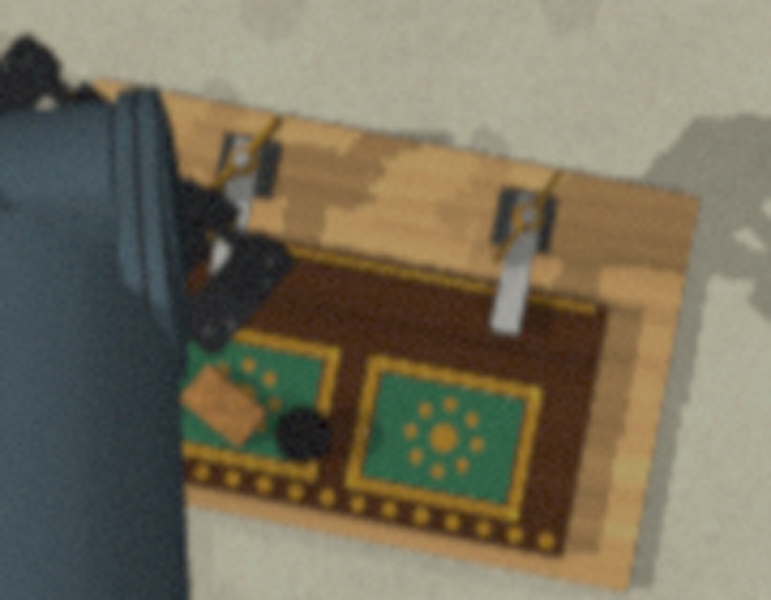

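Run:
```python
from h import *
a=cv2.imread("pics/a_side.png",0)[215:300,290:380].astype(np.float32);b=cv2.imread("pics/s_side.png",0)[215:300,290:380].astype(np.float32)
print(cv2.phaseCorrelate(a,b,cv2.createHanningWindow(a.shape[::-1],cv2.CV_32F)))
o=robot.get_obs();print(np.round(o["force"],1),np.abs(o["joint_velocities"]).max())
robot.close_job()
```

```text
((0.0193600386584194, 0.11587494490117223), 1.1396127470040027)
[-0.2 -0.   0.1] 0.014142142723310436
the job is handed in; nothing more can be done
```

The open clamp is closed and tightened, and I handed the job in at about 24 s of the 69 s allowed. Whether the foot presses on the panel is inferred from the nut angle; I did not measure it.

- **Strap:** I pushed it round with the closed fingertips, overshot to about -0.14 rad, then centred it by closing the fingers lightly on it. The overlay then put it within about 0.03 rad of square over the rim.
- **Nut:** I turned it clockwise in two strokes, with the open fingers twisting on both wings, from about 1.9 rad.

Last checks:
- **Nut angle:** the finger angle put it at about 5.22 rad, the wrist overlay at about 5.28, and the top view, compared with the shut nut, at about 5.25. All are past the tight mark of 5.15, though they differ by about 0.06 rad.
- **Foot pressure:** the measured twisting moment at the end was only about 0.05 N m, too small to confirm it.
- **Panel:** a comparison of the side pictures showed a shift of about 0.1 pixel, so it did not visibly move.
- **Other things:** the closed clamp, loupe and cork block looked unchanged in the last pictures. I did not check the jars, spatula, brush and cup one by one, but the arm gave no sign of touching them.
- **Gripper:** it finished clear of everything at about 0.22 m height, with no contact force.

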